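Mount the trocar holster on the slotted post and put the trocar away

TASK

Hook the blue holster bracket into the top slots of the slotted post: press its hook tabs in by feel, never pushing harder than about 15 N, then push it down until it is fully home and its spring catch has snapped out into the post. Then take the green-headed trocar from the rack and stand it in the bracket's holster tube, head resting on the rim. Leave the other things where they are.

Things in the scene. Friction and masses are not known exactly. Their poses are not given: they have to be found in the camera images.
- bracket: Blue holster bracket, about 0.26 kg, standing upright on the table at first. Origin: bottom edge of the back plate, middle of its rear face; z up, x to the rear (towards the post when mounted), y across. Back plate 4 thick (x -4 to 0), 54 wide, 90 high; an arm runs forward from it to a vertical open tube, axis at x -92, outer diameter 34, bore 24, z 0 to 90.
- grip (a point): Middle of the bracket's arm, the place to hold it: bracket frame x -40, y 0, z 72. The arm is 14 wide (y), 24 high (z 60 to 84) and free from x -75 to -4.
- tabs (a point): Centre of the four steel hook tabs on the plate's rear face (bracket frame x 0, y 0, z 47). Tabs at y -16 and +16 in two rows 40 apart, each 4.5 wide. Bracket frame, lower row: neck x 0 to 5.5, z 22 to 32; lip x 5.5 to 9.5, z 14 to 32, so it hangs 8 below the neck. Upper row 40 higher. Touch the strip slowly (about 10 mm/s): bumps count too.
- catch (a joint): Spring catch: round white plunger (radius 6) standing 4 out of the bracket's rear face at y 0, z 40. Value: how far it is pressed in, m; 0 out, 0.0045 at most. 5 N to start it, 9 N at 4 mm in. It rides pressed in on the strip as the bracket slides down (then 5 to 12 N of push) and snaps out into a hole of the strip only when the bracket is home.
- mouth (a point): Centre of the upper rim of the bracket's tube: bracket frame x -92, y 0, z 90.
- post: Fixed post: dark base plate x -50 to 100, 120 wide, 12 high; black column x 16 to 66, 44 wide, top 209 above the table; before it a steel slotted strip 60 wide, 4 thick. Origin: on the table, in the plane of the strip's front face, mid width. That face looks along the post's -x, roughly to the robot; z up.
- slots (a point): Centre of the four top slots (two columns, y -16 and +16, two rows 40 apart) on the strip's front face, strip at middle height; 153 above the table. Each slot is 8 wide, 22 high, over 10 free behind; two more rows below. The strip is clamped by hand and really stands up to 12 higher or lower: this is not measured, feel for it.
- home (a point): Point of the post in the plane of the strip's front, 100 above the table: where the bracket's origin is when home (axes as the post's), if the strip stands at middle height; truly up to 12 higher or lower. To enter, be 8 to 12 above the true home; go in till the plate meets the strip (last 4 against the catch), hold it in and push down to home, a hard stop.
- trocar: Trocar with green head, 70 g, standing in one of the two holes of the rack (either one). Origin: centre of the tube's lower end, z up. Steel tube diameter 12, z 0 to 75; head diameter 34, z 75 to 125; a small side tap sticks out of the head at z 81 to 30 from the axis along x.
- rack: Fixed white rack block, 190 by 80, 50 high, origin centre of its underside. Two holes of diameter 16 at x -45 and +45, y 0, depth 45; a trocar stands in each with its lower end 5 above the table.
- trocar_grey: Bystander: the same kind of trocar with a grey head, in the other hole of the rack. Leave it there.
- hexpad: Bystander: blue exercise pad of two hexagons, 54 by 110, 14 high, origin centre of its underside.
- pegboard: Bystander: blue exercise peg board 90 by 110, 42 high, origin centre of its underside.
- carton: Bystander: white carton 75 by 120, 50 high, origin centre of its underside.
- marker: Bystander: black marker pen lying on the table, diameter 14, length 139, origin under its middle.
- needle_holder: Bystander: steel needle holder with brass rings lying on the table, 180 long, 8 high, origin under its joint.
- hook_arm: Bystander: short black hook arm, 65 by 54, 60 high, origin bottom of its plate.
Not all that is in view belongs to the job. Leave any orange look-alike of the trocar alone.

How it is judged:
By the outcome, as a careful person would: the job done as asked, in the order asked, and still so for the second after the job is handed in, with the robot touching nothing.
It also fails if it takes over 67 s, if anything falls off the work surface, if the arm or the gripper's body presses on something with over 40 N, if the wrist force passes 120 N, or if a joint passes its speed limit or range.

ROBOT

A 7-joint arm with a two-finger parallel gripper is mounted at the origin on the work surface. World frame = base frame: x ahead of the robot, y to its left, z up, the work surface at z = 0. Lengths are in m, angles in rad, forces in N, time in s.
With the tool pointing down it reaches from about 0.4 to 0.9 m from the base axis. Payload 5.6 kg.
Tool frame: the origin (TCP) lies midway between the tips of the shut fingers; the grasp point (between the pads) lies 19 mm behind it; y points along the fingers, z is the direction in which the jaws open and shut, and the axes are right-handed (so a half turn about y gives the same grasp; the last joint's range is limited). The gripper opens to 92 mm and grips with 3 to 60 N. Pads are 20 mm wide; open, the fingers measure 128 mm over their backs; the gripper's body (75 mm by 189 mm) begins 69 mm behind the grasp point.
Start: joints at [1.163, 0.468, -0.012, 1.603, 0.006, 1.071, -0.056], TCP at [0.232, -0.607, 0.215] pointing down, gripper open.
Joint ranges: [-2.53, 2.53], [-0.31, 2.02], [-1.57, 1.55], [0.28, 2.44], [-1.29, 4.43], [0.15, 1.84], [-2.92, 2.92]. Speed limits (rad/s): [2.57, 2.57, 3.14, 3.14, 3.14, 3.14, 3.14].

INTERFACE

Orientations are given as a 3x3 rotation matrix whose columns are the frame's x, y, z axes.
In Python, from station import env, effector, solver, viewer, workorder, search_frame, tip_of gives the robot as it stands. Calls block until the motion is done:
- env.reach(position, orientation): joint-space move of the TCP to a pose.
- env.movel(position, frame=None, rate=0.15): straight line of the TCP; frame=None keeps the orientation; rate is the mean speed in m/s.
- env.goto_joints(angles): joint-space move.
- effector.release() and effector.grasp(squeeze=None): open the fingers fully, or close them until they stop; squeeze is the grip in N (None keeps the last).
- env.pause(seconds).
- solver.inverse_kinematics(position, orientation): joint angles nearest the present ones, or None.
- env.sense(): the state.
- viewer.read_camera(name): name is "scene" or "top"; returns (picture, depth): 400x640x3 uint8, red, green, blue; 400x640 float32, m along the optical axis (not along the pixel's ray), 0 where there is no reading.
- viewer.camera_info(name): a dict with "intrinsics" (3x3 intrinsics, pixels), "dist_coeffs" ([k1, k2, p1, p2, k3] as OpenCV has them; the pictures are not rectified), "eye" and "rotation" of the camera in the world. Camera axes: x right, y up, looking along -z (the intrinsics and any distortion apply to the point x, -y, -z); pixel columns grow to the right and rows downward; lengths in m; the calibration is good to about 2 mm. A picture is of the moment at which its call begins. camera_info takes no time and is no camera call.
A pose or a line that the arm cannot do raises env.PlanningError and nothing moves.
- workorder.finish_job(): hands the job in, once; it reports no verdict.
Trained networks look in the newest picture that a camera, given by its name, has taken for a name from the list of things; names that differ only in an ending like _2 or _b are one class to them, and where a whole thing is asked for, a point or a joint stands for the part that bears it (a point fixed in the world has none). Each returns a list of dicts, best first, with "score" (0 to 1); they miss things now and then, are a little off and sometimes report something else, mostly with a low value. They report only what shows in the picture. A call takes as long as a camera call. They do not tell look-alikes from the thing itself.
- search_frame(camera, name): "at" ([x, y, z] in m, in world coordinates, good to about 4 mm: the middle of the surface that is visible of it).
- tip_of(camera, name): "at" ([x, y, z] in m, in world coordinates, good to about 4 mm: a listed point, or the origin of a listed thing).
The state is a dict: "t": time; "joint_positions": joint angles; "joint_velocities": joint speeds; "tau": joint torques, N m; "ee_pos": TCP position; "tcp_rot": TCP orientation; "wrist_force": force on the tool from outside, world axes, zero at the start; "moment": the same for the moment, N m; "gripper_width": finger opening in m.
Only numpy, scipy, OpenCV 4.12 (cv2) and the standard library are available. Lean on these libraries where they do the work, as an engineer would, in place of code of your own. Each camera call takes 0.05 s, during which the arm holds its last target. There are 200 camera calls.

## Working session

There is one attempt and no reset: what is moved stays moved. The work goes in short steps, each a Python script; the robot and the scene stay as the last script left them, time stands still between calls to the robot, and variables do not carry over. Pictures are saved under pics/ and viewed, about 8 in all and at most 12, crops included, and the job is handed in when it is done.

```bash
ls; mkdir -p pics; cat > h.py <<'E'
import numpy as np, cv2
from station import env, effector, solver, viewer, workorder, search_frame, tip_of
def snap(cam,fn,crop=None,scale=1):
    p,d=viewer.read_camera(cam)
    q=p if crop is None else p[crop[1]:crop[3],crop[0]:crop[2]]
    if scale!=1:q=cv2.resize(q,None,fx=scale,fy=scale,interpolation=cv2.INTER_CUBIC)
    cv2.imwrite('pics/'+fn,q[:,:,::-1]);np.savez('pics/'+fn[:-4]+'.npz',p=p,d=d);return p,d
def cloud(cam,d):
    i=viewer.camera_info(cam);K=np.array(i['intrinsics']);D=np.array(i['dist_coeffs'],float)
    h,w=d.shape;uv=np.stack(np.meshgrid(np.arange(w),np.arange(h)),-1).reshape(-1,1,2).astype(np.float64)
    n=cv2.undistortPoints(uv,K,D).reshape(h,w,2)
    c=np.stack([n[...,0]*d,-n[...,1]*d,-d],-1)
    return c@np.array(i['rotation']).T+np.array(i['eye'])
def proj(cam,P):
    i=viewer.camera_info(cam);K=np.array(i['intrinsics']);D=np.array(i['dist_coeffs'],float)
    c=(np.atleast_2d(P)-np.array(i['eye']))@np.array(i['rotation'])
    c=c*[1,-1,-1]
    return cv2.projectPoints(c,np.zeros(3),np.zeros(3),K,D)[0].reshape(-1,2)
E
python3 - <<'E'
from h import *
s=env.sense();print(s['t'],s['tcp_rot'],s['gripper_width'])
for c in('scene','top'):
    p,d=snap(c,c+'0.png')
    i=viewer.camera_info(c);print(c,np.round(i['eye'],3))
    for n in('bracket','grip','tabs','mouth','post','slots','home','trocar','rack','trocar_grey'):
        for r in tip_of(c,n)[:3]: print(n,round(r['score'],2),np.round(r['at'],3),proj(c,r['at'])[0].round())
E
```

```text
pics
0.0 [[-9.34210670e-01 -7.34437739e-04  3.56721017e-01]
 [-3.56721750e-01  1.56656172e-03 -9.34209366e-01]
 [ 1.27293125e-04 -9.99998503e-01 -1.72548859e-03]] 0.09157090699703488
scene [ 1.345 -0.836  1.166]
bracket 0.76 [ 0.566  0.274 -0.   ] [358. 198.]
grip 0.89 [0.525 0.276 0.07 ] [350. 177.]
tabs 0.7 [ 0.432  0.044 -0.002] [285. 215.]
tabs 0.64 [ 0.457  0.458 -0.   ] [365. 162.]
tabs 0.63 [0.566 0.279 0.049] [360. 187.]
mouth 0.64 [0.478 0.272 0.094] [339. 167.]
mouth 0.19 [ 0.527 -0.261  0.006] [236. 282.]
post 0.8 [0.653 0.003 0.002] [327. 253.]
slots 0.89 [0.656 0.001 0.154] [328. 218.]
home 0.95 [0.658 0.001 0.102] [328. 231.]
trocar 0.79 [ 0.642 -0.364 -0.001] [238. 327.]
trocar 0.71 [ 0.61  -0.265  0.004] [255. 298.]
trocar 0.62 [ 0.524 -0.153 -0.003] [262. 262.]
rack 0.77 [ 0.57  -0.266 -0.001] [245. 292.]
top [0.342 0.051 1.461]
bracket 0.73 [ 0.566  0.278 -0.003] [247. 207.]
grip 0.89 [0.529 0.275 0.073] [244. 215.]
grip 0.24 [0.564 0.277 0.048] [245. 205.]
tabs 0.68 [0.563 0.278 0.046] [245. 205.]
mouth 0.66 [0.469 0.277 0.095] [241. 233.]
post 0.76 [ 0.657 -0.    -0.   ] [333. 182.]
slots 0.69 [0.652 0.007 0.151] [332. 173.]
home 0.88 [0.654 0.006 0.102] [332. 176.]
home 0.25 [ 0.521 -0.265  0.004] [413. 225.]
trocar 0.68 [ 0.644 -0.359 -0.001] [441. 189.]
trocar 0.66 [ 0.524 -0.152  0.001] [379. 223.]
trocar 0.66 [0.709 0.201 0.002] [273. 165.]
rack 0.95 [ 0.566 -0.264  0.002] [413. 211.]
trocar_grey 0.65 [ 0.518 -0.263  0.003] [413. 226.]
```

View pics/scene0.png

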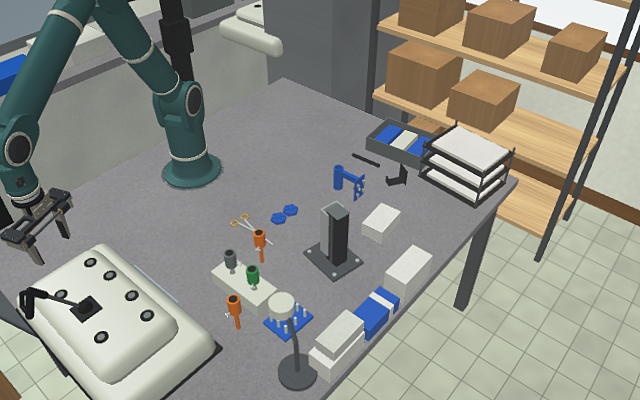

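View pics/top0.png

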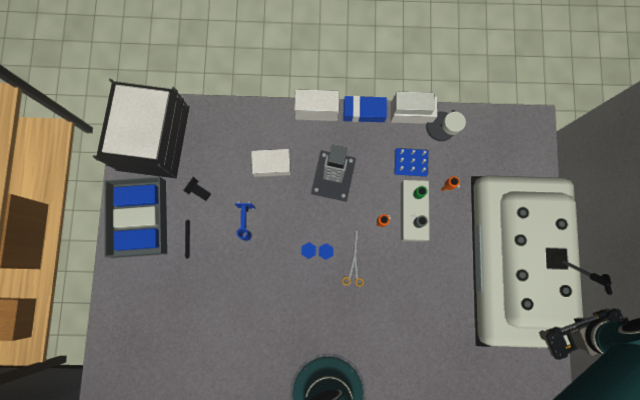

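Scene: trocar candidates are green in rack (253,272), grey in rack (230,258) and orange loose at (260,240) and (234,308). I choose the green one, top view (420,190). The bracket is at scene (350,178), post at (335,240). Next: geometry fits from depth, plus the close crop.

```bash
python3 - <<'E'
from h import *
import cv2
imgs=[]
for c,box in(('top',(220,185,270,250)),('top',(300,130,440,245)),):
    z=np.load('pics/%s0.npz'%c);p=z['p'][box[1]:box[3],box[0]:box[2],::-1]
    imgs.append(cv2.resize(p,None,fx=400/p.shape[0],fy=400/p.shape[0],interpolation=cv2.INTER_CUBIC)if 0 else cv2.resize(p,(int(p.shape[1]*400/p.shape[0]),400),interpolation=cv2.INTER_CUBIC))
cv2.imwrite('pics/crop1.png',cv2.hconcat(imgs)[:, :800])
for c in('top','scene'):
    z=np.load('pics/%s0.npz'%c);p=z['p'].astype(int);P=cloud(c,z['d'])
    X=P.reshape(-1,3);C=p.reshape(-1,3)
    def sel(ctr,r,zl,zh,m=None):
        k=(np.hypot(X[:,0]-ctr[0],X[:,1]-ctr[1])<r)&(X[:,2]>zl)&(X[:,2]<zh)
        return X[k if m is None else k&m]
    t=sel((.45,.2),.03,-.05,.05);print(c,'table z',np.median(t[:,2]),t[:,2].std())
    b=sel((.682,0),.11,.006,.018);r=cv2.minAreaRect(b[:,:2].astype(np.float32)*1000);print('base',len(b),r)
    b=sel((.69,0),.08,.2,.22);r=cv2.minAreaRect(b[:,:2].astype(np.float32)*1000);print('coltop',len(b),r,np.median(b[:,2]))
    b=sel((.66,0),.06,.04,.195);
    blue=(C[:,2]>C[:,0]+60)
    b=sel((.52,.276),.1,.055,.11,blue)
    print('blue',len(b),b.min(0),b.max(0))
    for zl,zh,n in((.08,.088,'arm'),(.086,.096,'rim+plate')):
        q=b[(b[:,2]>zl)&(b[:,2]<zh)];
        if len(q)>3:
            u,s,v=np.linalg.svd(q[:,:2]-q[:,:2].mean(0));print(n,len(q),q.mean(0),v[0],np.degrees(np.arctan2(v[0,1],v[0,0])))
            for lab,m in(('tube',q[:,0]<.50),('plate',q[:,0]>.55)):
                if m.sum():print('  ',lab,m.sum(),np.round(q[m].mean(0),4),np.round(q[m].min(0),4),np.round(q[m].max(0),4))
    r=sel((.567,-.266),.13,.047,.053);R=cv2.minAreaRect(r[:,:2].astype(np.float32)*1000);print('rack',len(r),R)
    g=(C[:,1]>C[:,0]+40)&(C[:,1]>C[:,2]+20);b=sel((.61,-.266),.05,.06,.15,g);print('green',len(b),b.mean(0),b.min(0),b.max(0))
    h=b[b[:,2]>.122];print('head top',len(h),h.mean(0) if len(h) else '',h.min(0),h.max(0))
E
```

```text
top table z 0.0009859837960022322 0.0030237894586788343
base 1095 ((686.5720825195312, -3.0543136596679688), (202.48834228515625, 210.94873046875), 1.6187412738800049)
coltop 357 ((685.9080200195312, -3.7054672241210938), (59.64099884033203, 67.9461441040039), 78.90632629394531) 0.20875927703982256
blue 225 [0.45618367 0.25268123 0.05889573] [0.56406503 0.3049837  0.09664235]
arm 108 [0.52065349 0.27720691 0.08450212] [-0.99931262 -0.03707127] -177.87548582209126
   tube 28 [0.4807 0.2756 0.0852] [0.4562 0.2606 0.0812] [0.4993 0.2885 0.0879]
   plate 25 [0.5582 0.2782 0.0841] [0.5513 0.2533 0.0807] [0.5619 0.3031 0.088 ]
rim+plate 94 [0.51126184 0.27637959 0.08932994] [-0.99860554 -0.05279177] -176.97384769770275
   tube 48 [0.4777 0.2745 0.0896] [0.4587 0.2601 0.0866] [0.4987 0.2904 0.0954]
   plate 25 [0.5616 0.2783 0.09  ] [0.5543 0.2527 0.086 ] [0.5641 0.305  0.095 ]
rack 796 ((564.5289916992188, -287.84503173828125), (131.7184600830078, 191.96722412109375), 87.59619140625)
green 74 [ 0.60506984 -0.25915189  0.12351612] [ 0.59368775 -0.27682112  0.08805597] [ 0.62484594 -0.246521
[... 675 characters left out ...]
0878]
   plate 24 [0.5621 0.2709 0.0845] [0.5508 0.2475 0.0816] [0.5674 0.2994 0.0879]
rim+plate 55 [0.51271237 0.27025634 0.08912518] [ 0.99985161 -0.01722666] -0.9870634899359133
   tube 28 [0.4742 0.2711 0.0892] [0.4572 0.255  0.0863] [0.4902 0.2894 0.0943]
   plate 20 [0.5638 0.2701 0.0896] [0.5551 0.2475 0.086 ] [0.5685 0.2968 0.0946]
rack 848 ((582.21728515625, -259.26971435546875), (163.51312255859375, 201.499267578125), 69.26622772216797)
green 167 [ 0.62016307 -0.27197472  0.11323622] [ 0.59858476 -0.28356064  0.08454078] [ 0.63260476 -0.24998737  0.13507244]
head top 67 [ 0.61724175 -0.26985038  0.12808739] [ 0.59858476 -0.28356064  0.12229254] [ 0.63260476 -0.24998737  0.13507244]
```

View pics/crop1.png

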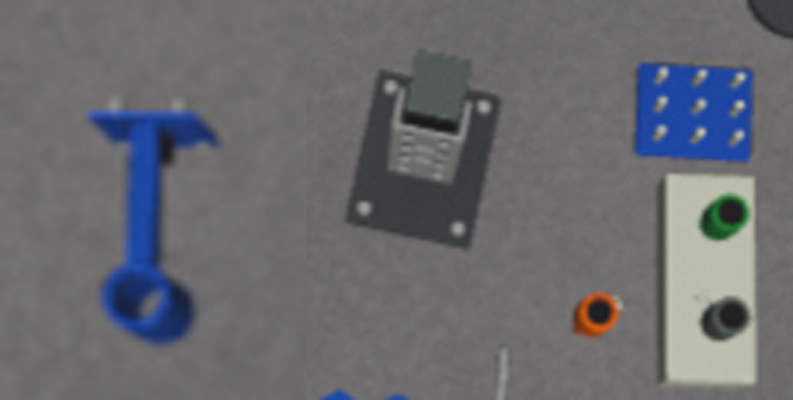

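Close crop: green trocar in the far hole with a grey one behind and orange outside the rack, so the choice is confirmed. The bracket's tabs face +x. The post is yawed by about -12°. One zoomed view to get the post's corners.

```bash
python3 - <<'E'
from h import *
ims=[]
for c,b in(('top',(305,135,361,205)),('scene',(299,195,369,282))):
    p=np.load('pics/%s0.npz'%c)['p'][b[1]:b[3],b[0]:b[2],::-1]
    s=560/p.shape[0] if c=='top' else 6
    s=7 if c=='top' else 5.8
    ims.append(cv2.resize(p,(int(p.shape[1]*s),int(p.shape[0]*s)),interpolation=cv2.INTER_CUBIC))
h=max(i.shape[0] for i in ims);print([i.shape for i in ims])
cv2.imwrite('pics/post.png',cv2.hconcat([cv2.copyMakeBorder(i,0,h-i.shape[0],0,0,cv2.BORDER_CONSTANT) for i in ims]))
E
```

```text
[(490, 392, 3), (504, 406, 3)]
```

View pics/post.png

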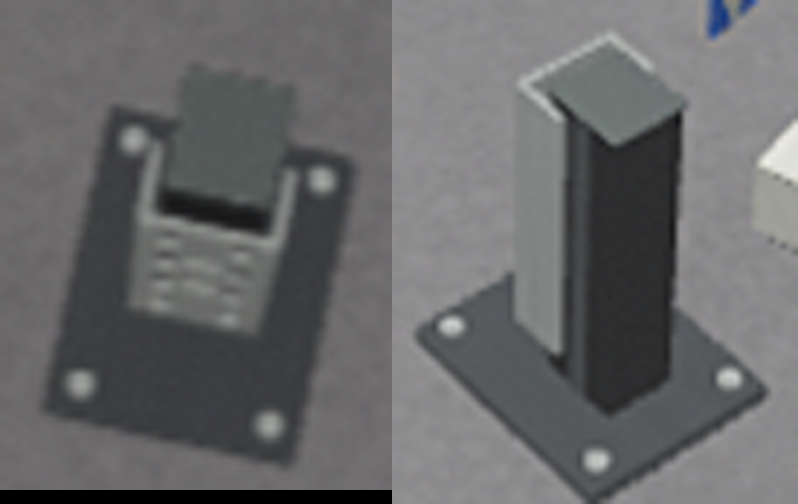

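```bash
python3 - <<'E'
from h import *
from scipy.optimize import least_squares
T=[((112,107),(100,60,12)),((354,157),(100,-60,12)),((293,462),(-50,-60,12)),((43,409),(-50,60,12)),((185,66),(66,22,209)),((295,86),(66,-22,209)),((272,208),(16,-22,209)),((163,187),(16,22,209))]
S=[((416,335),(-50,-60,12)),((767,389),(100,60,12)),((686,103),(66,22,209)),((617,144),(66,-22,209)),((553,93),(16,-22,209)),((610,45),(16,22,209))]
O={'top':([(305+(a+.5)/7-.5,135+(b+.5)/7-.5) for (a,b),_ in T],[q for _,q in T]),'scene':([(299+(a-392+.5)/5.8-.5,195+(b+.5)/5.8-.5) for (a,b),_ in S],[q for _,q in S])}
def f(x,cams):
    c,s=np.cos(x[2]),np.sin(x[2]);r=[]
    for k in cams:
        q=np.array(O[k][1])/1e3;w=np.c_[x[0]+c*q[:,0]-s*q[:,1],x[1]+s*q[:,0]+c*q[:,1],q[:,2]]
        r.append((proj(k,w)-np.array(O[k][0])).ravel())
    return np.concatenate(r)
for cams in(['top'],['scene'],['top','scene']):
    o=least_squares(f,[.655,.003,-.2],args=(cams,),loss='soft_l1');print(cams,o.x,np.degrees(o.x[2]),np.abs(o.fun).reshape(-1,2).max(1).round(1))
E
```

```text
['top'] [ 0.65317497  0.00391699 -0.17957335] -10.28879481206125 [0.5 0.4 0.3 0.2 0.4 0.5 0.4 0.5]
['scene'] [ 0.65544741 -0.00074613 -0.16246611] -9.308622579341709 [1.  0.6 0.2 0.2 0.9 1.1]
['top', 'scene'] [ 0.6536841   0.00292211 -0.17854188] -10.229696218965048 [0.3 0.7 0.6 0.3 0.8 0.3 0.5 0.6 1.5 1.2 0.5 0.7 1.4 1.5]
```

```bash
cat >> h.py <<'E'
def R(psi,flip=1):
    c,s=np.cos(psi),np.sin(psi)
    return np.array([[-c*flip,0,s*flip],[-s*flip,0,-c*flip],[0,-1,0]],float)
def st(m=''):
    s=env.sense();print(m,'t%.2f'%s['t'],np.round(s['ee_pos'],4),'F',np.round(s['wrist_force'],1),'w%.4f'%s['gripper_width']);return s
POST=np.array([.6535,.0025]);YAW=-.178
E
python3 - <<'E'
from h import *
for f in(1,-1):
  for p,a in(((.526,.276,.053),0),((.61,.01,.153),YAW),((.61,-.266,.093),0)):
    q=solver.inverse_kinematics(np.array(p),R(a,f));print(f,None if q is None else np.round(q,2))
env.reach(np.array([.526,.2755,.20]),R(0,1));st()
env.movel(np.array([.526,.2755,.053]),rate=.12);st()
F0=env.sense()['wrist_force']
effector.grasp(20);s=st('grasp')
print(s['moment'])
effector.grasp(60);st('60')
env.movel(s['ee_pos']+[0,0,.12],rate=.12);s=st('lift')
snap('top','g1.png',(200,130,360,250),4)
for c in('top','scene'):
    for n in('grip','mouth','tabs','bracket'):
        for r in tip_of(c,n)[:1]: print(c,n,round(r['score'],2),np.round(r['at'],3))
E
```

```text
1 [-0.11  0.67 -0.58  1.82  0.49  0.8  -2.51]
1 [ 0.16  0.49 -0.31  1.74  0.18  0.93 -1.97]
1 [ 0.42  0.63 -0.08  1.65  0.06  0.87 -1.26]
-1 [ 0.2   0.92 -1.09  1.8   0.95  1.05  0.31]
-1 [ 0.47  0.6  -0.75  1.72  0.47  1.01  0.94]
-1 [ 0.79  0.73 -0.63  1.62  0.5   0.96  1.56]
 t4.35 [0.5265 0.2747 0.1999] F [-0.1 -0.1  0.3] w0.0920
 t5.72 [0.5265 0.2759 0.0538] F [-0.4 -0.1 -0.5] w0.0917
grasp t6.88 [0.526  0.2754 0.053 ] F [ 1.2  0.2 -0.1] w0.0138
[ 0.02104737 -0.04189208 -0.02718744]
60 t7.10 [0.5259 0.2754 0.053 ] F [ 0.2 -0.2 -0.2] w0.0133
lift t8.25 [0.5255 0.275  0.172 ] F [-0.1 -0.1 -2.6] w0.0138
top mouth 0.73 [0.653 0.004 0.154]
top bracket 0.54 [ 0.61  -0.267  0.003]
scene grip 0.89 [0.525 0.276 0.07 ]
scene mouth 0.64 [0.478 0.272 0.094]
scene tabs 0.7 [ 0.432  0.044 -0.002]
scene bracket 0.76 [ 0.566  0.274 -0.   ]
```

```bash
cat >> h.py <<'E'
EX=np.array([np.cos(YAW),np.sin(YAW),0]);EY=np.array([-EX[1],EX[0],0])
def tgt(x,y,z): return np.r_[POST,0]+EX*(x-.040)+EY*y+[0,0,.053+z]
def go(x,y,z,rate=.01):
    env.movel(tgt(x,y,z),R(YAW),rate=rate);s=env.sense();f=np.array(s['wrist_force'])
    e=np.array(s['ee_pos'])-np.r_[POST,0]
    return np.array([f@EX,f@EY,f[2]]),np.array([e@EX+.04,e@EY,e[2]-.053]),s['t'],np.array(s['moment'])
E
python3 - <<'E'
from h import *
env.reach(tgt(-.03,0,.126),R(YAW));env.pause(.2)
f0,e,t,m0=go(-.025,0,.126,.05);print(f0,e*1e3,t)
snap('top','g2.png',(290,120,370,210),6)
for x in np.arange(-.023,.001,.001):
    f,e,t,m=go(x,0,.126)
    print(round(x*1e3,1),(f-f0).round(1),(e*1e3).round(2),round(t,2),(m-m0).round(2))
    if -(f-f0)[0]>3: break
E
```

```text
[-0.76696322  0.23091956 -3.53461157] [-24.71768459   0.39857934 125.93115997] 10.1917
-23.0 [ 1.4 -0.8  0.3] [-2.2930e+01 -7.0000e-02  1.2599e+02] 10.59 [-0.01  0.04  0.02]
-22.0 [ 1.3 -0.6  0.5] [-2.1940e+01 -5.0000e-02  1.2602e+02] 10.84 [ 0.02 -0.06 -0.02]
-21.0 [ 0.6 -0.8  0.3] [-20.94   0.   126.  ] 11.09 [-0.    0.04  0.03]
-20.0 [-0.3  0.3  0.6] [-1.9920e+01  2.0000e-02  1.2599e+02] 11.34 [ 0.01 -0.06 -0.02]
-19.0 [0.1 0.2 1.2] [-1.893e+01 -2.000e-02  1.260e+02] 11.59 [ 0.06 -0.01  0.03]
-18.0 [-0.  -0.3  0.9] [-17.93  -0.   126.  ] 11.84 [0.02 0.01 0.  ]
-17.0 [ 0.5  0.4 -0.2] [-16.96   0.   125.96] 12.09 [-0.04  0.02 -0.05]
-16.0 [0.3 0.2 0.2] [-1.5960e+01 -4.0000e-02  1.2599e+02] 12.34 [-0.03 -0.03  0.03]
-15.0 [ 1.1 -0.7  1. ] [-14.94  -0.   126.01] 12.59 [ 0.02 -0.02 -0.03]
-14.0 [ 0.  -1.2  0.6] [-1.3950e+01  1.0000e-02  1.2598e+02] 12.84 [ 0.04  0.01 -0.04]
-13.0 [ 0.5 -1.1  1.3] [-1.2940e+01 -3.0000e-02  1.2598e+02] 13.09 [-0.01 -0.04  0.04]
-12.0 [ 0.8 -1.2 -0.1] [-11.95   0.   125.99] 13.34 [ 0.04 -0.02  0.02]
-11.0 [ 1.5 -0.4  0.5] [-1.0960e+01  1.0000e-02  1.2598e+02] 13.59 [ 0.02 -0.05  0.03]
-10.0 [ 0.3 -0.1  0.9] [-9.9600e+00 -3.0000e-02  1.2596e+02] 13.84 [ 0.02 -0.06 -0.06]
-9.0 [ 1.1 -0.6  0.8] [-8.9400e+00 -1.0000e-02  1.2599e+02] 14.09 [ 0.02  0.05 -0.09]
-8.0 [-1.8 -0.   1.8] [-8.5400e+00  1.0000e-01  1.2589e+02] 14.34 [ 0.09  0.51 -0.07]
-7.0 [-5.1 -1.2  3.3] [ -8.4    0.14 125.87] 14.59 [ 0.15  1.2  -0.14]
```

View pics/g2.png

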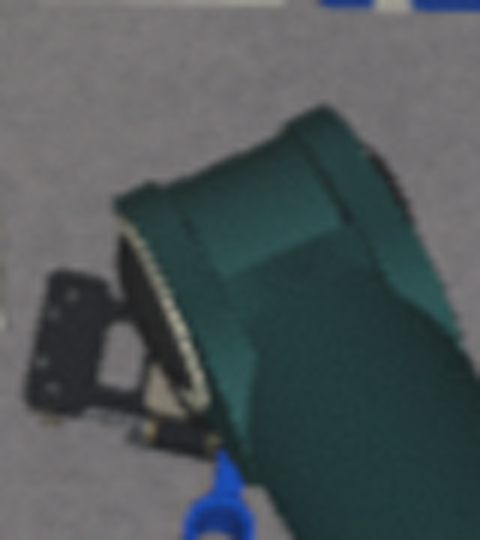

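The lips touch the strip at x ≈ -8.6 (about 5 N at the -7 command). Sliding down lightly to feel for the slots.

```bash
python3 - <<'E'
from h import *
for z in np.arange(.125,.093,-.001):
    f,e,t,m=go(-.0065,0,z)
    print(round(z*1e3,1),f.round(1),(e*1e3).round(2),round(t,2),m.round(2))
    if e[0]>-.0073 or f[0]<-13: break
E
```

```text
125.0 [-6.3 -0.2  0.2] [ -8.36   0.26 124.72] 14.85 [ 0.24  1.35 -0.1 ]
124.0 [-6.4 -0.3 -0.1] [ -8.31   0.32 123.7 ] 15.1 [ 0.27  1.35 -0.08]
123.0 [-5.6 -0.1 -0.1] [ -8.16   0.32 122.65] 15.35 [ 0.32  1.14 -0.04]
122.0 [-1.4  1.5 -5. ] [-6.6100e+00 -5.0000e-02  1.2157e+02] 15.6 [0.21 0.29 0.06]
```

```bash
python3 - <<'E'
from h import *
for x in np.arange(-.0055,.0065,.001):
    f,e,t,m=go(x,0,.122)
    print(round(x*1e3,1),f.round(1),(e*1e3).round(2),round(t,2),m.round(2))
    if f[0]<-12: break
E
```

```text
-5.5 [-0.4  0.7 -6.2] [ -5.44  -0.21 121.63] 15.85 [ 0.14  0.23 -0.06]
-4.5 [-1.1 -0.3 -7.1] [ -4.68  -0.21 121.65] 16.1 [ 0.11  0.35 -0.05]
-3.5 [-2.1  0.7 -9.1] [ -3.81  -0.17 121.7 ] 16.35 [ 0.13  0.6  -0.05]
-2.5 [-2.6 -1.  -8.8] [-2.8100e+00 -9.0000e-02  1.2171e+02] 16.6 [ 0.08  0.82 -0.07]
-1.5 [-4.8 -0.9 -6.5] [-2.2700e+00 -6.0000e-02  1.2178e+02] 16.85 [ 0.17  1.55 -0.06]
-0.5 [-6.1 -0.6 -5.5] [-1.5900e+00 -4.0000e-02  1.2182e+02] 17.1 [ 0.25  1.59 -0.02]
0.5 [-7.4 -1.3 -5.5] [-8.0000e-01 -2.0000e-02  1.2184e+02] 17.35 [0.18 1.86 0.03]
1.5 [-7.  -0.5 -5.5] [-0.0000e+00 -2.0000e-02  1.2181e+02] 17.6 [ 0.21  1.96 -0.08]
2.5 [-7.6 -1.3 -4.2] [ 7.9000e-01 -2.0000e-02  1.2183e+02] 17.85 [ 0.15  2.15 -0.06]
3.5 [-11.6  -1.3  -2.3] [9.0000e-01 3.0000e-02 1.2182e+02] 18.1 [ 0.21  2.65 -0.15]
4.5 [-14.3  -1.6  -1.1] [9.4000e-01 1.2000e-01 1.2181e+02] 18.35 [ 0.21  3.22 -0.25]
```

Plate met the strip at x ≈ 0.9 with the catch pressed. Now holding it in and pushing down to the hard stop.

```bash
python3 - <<'E'
from h import *
for z in np.arange(.121,.098,-.001):
    f,e,t,m=go(.0033,0,z,.015)
    print(round(z*1e3,1),f.round(1),(e*1e3).round(2),round(t,2),m.round(2))
    if f[2]>18: break
E
```

```text
121.0 [-11.    0.   -1.2] [  0.89   0.26 121.24] 18.6 [ 0.23  2.62 -0.15]
120.0 [-10.9  -1.3  -0.2] [  0.9    0.37 120.48] 18.85 [ 0.21  2.69 -0.17]
119.0 [-12.   -0.9  -0.6] [  0.9    0.51 119.37] 19.1 [ 0.28  2.63 -0.14]
118.0 [-12.8  -0.2   1.3] [  0.91   0.64 118.62] 19.35 [ 0.27  2.71 -0.12]
117.0 [-12.2  -1.   -1.1] [  0.88   0.73 117.46] 19.6 [ 0.31  2.67 -0.11]
116.0 [-10.3  -0.3  -1.2] [  0.82   0.78 116.21] 19.85 [ 0.42  2.53 -0.04]
115.0 [-9.9 -0.2 -4.5] [  0.78   0.83 114.86] 20.1 [ 0.5   2.39 -0.12]
114.0 [-8.8  0.3 -4. ] [  0.8    0.78 113.7 ] 20.35 [ 0.5   2.31 -0.1 ]
113.0 [-10.7   0.3  -3.7] [  0.83   0.8  112.82] 20.6 [ 0.42  2.36 -0.1 ]
112.0 [-11.    0.5  -3.8] [  0.93   0.82 111.81] 20.85 [ 0.43  2.14 -0.18]
111.0 [-11.5  -0.6  -2.2] [  0.99   0.88 111.23] 21.1 [ 0.39  2.32 -0.25]
110.0 [-12.4   0.1   1.6] [  1.06   0.95 110.69] 21.35 [ 0.29  2.47 -0.31]
109.0 [-12.9   0.1   2.7] [  1.06   1.   109.95] 21.6 [ 0.28  2.64 -0.34]
108.0 [-13.2   0.3   4.7] [  1.12   1.1  109.37] 21.85 [ 0.3   2.82 -0.33]
107.0 [-15.5  -1.9  10.1] [  1.16   1.12 109.31] 22.1 [ 0.23  3.33 -0.4 ]
106.0 [-17.8  -1.7  15.4] [  1.19   1.18 109.22] 22.35 [ 0.09  3.85 -0.43]
105.0 [-19.5  -3.3  20.7] [  1.21   1.23 109.15] 22.6 [-0.04  4.3  -0.51]
```

Hard stop at z ≈ 109.2, 12 below the entry as described. Checking the catch: release the push, then a gentle pull upward.

```bash
python3 - <<'E'
from h import *
for x,z in((.0033,.1065),(.0022,.108),(.0012,.109),(.0005,.1095),(0,.1105),(0,.1115),(.0,.1125),(.0,.1092)):
    f,e,t,m=go(x,.0005,z)
    print(x*1e3,round(z*1e3,1),f.round(1),(e*1e3).round(2),round(t,2),m.round(2))
    if f[2]<-12: break
E
```

```text
3.3 106.5 [-16.2  -1.6  13.7] [  1.15   1.17 109.21] 22.91 [ 0.03  3.63 -0.45]
2.2 108.0 [-11.2  -1.7   3. ] [  1.06   1.01 109.38] 23.24 [ 0.13  2.31 -0.27]
1.2 109.0 [-7.1 -0.5 -1.9] [  0.99   0.98 109.86] 23.53 [ 0.25  1.46 -0.15]
0.5 109.5 [-3.7  0.6 -0.1] [  0.92   0.95 110.3 ] 23.78 [ 0.28  1.06 -0.1 ]
0.0 110.5 [-1.9  0.6 -3. ] [  0.81   0.75 110.95] 24.04 [ 0.15  0.37 -0.  ]
0.0 111.5 [-0.4 -0.4 -5.1] [  0.44   0.47 111.49] 24.29 [ 0.23  0.03 -0.03]
0.0 112.5 [-1.8 -0.2 -6.1] [ -0.16   0.34 112.36] 24.54 [ 0.14  0.38 -0.05]
0.0 109.2 [-0.1  0.  -1.8] [  0.47   0.56 109.5 ] 25.02 [ 0.09 -0.09 -0.03]
```

The pull test is not clear (3 mm up with little force), so I pull a bit further, stopping at about -13 N.

```bash
python3 - <<'E'
from h import *
for x,z in((0,.111),(0,.1125),(0,.1135),(.0,.1145),(0,.1155),(0,.1165)):
    f,e,t,m=go(x,.0005,z)
    print(x*1e3,round(z*1e3,1),f.round(1),(e*1e3).round(2),round(t,2),m.round(2))
    if f[2]<-12: break
E
```

```text
0.0 111.0 [-0.4 -0.9 -3.4] [4.0000e-02 4.7000e-01 1.1106e+02] 25.36 [0.03 0.03 0.05]
0.0 112.5 [ 0.5  0.  -5.5] [ -0.19   0.46 112.27] 25.66 [ 0.03  0.04 -0.03]
0.0 113.5 [  2.1   0.7 -10.3] [ -0.2    0.38 112.87] 25.91 [ 0.17 -0.26 -0.04]
0.0 114.5 [  3.9   1.2 -14.4] [ -0.28   0.26 113.78] 26.16 [ 0.2  -0.52 -0.12]
```

Resistance is growing, so the catch seems to hold. Push home again, then release, withdraw and look.

```bash
python3 - <<'E'
from h import *
for x,z in((.001,.112),(.002,.110),(.0025,.109),(.0025,.108),(.0025,.107),(.0025,.106),(.0025,.105),(.0015,.108),(.001,.1092)):
    f,e,t,m=go(x,.0007,z,.02)
    print(x*1e3,round(z*1e3,1),f.round(1),(e*1e3).round(2),round(t,2),m.round(2))
effector.release();env.pause(.1)
s=st('rel')
env.movel(np.array(s['ee_pos'])+[0,0,.13],rate=.25)
env.reach(np.array([.56,-.266,.26]),R(0))
s=st()
snap('top','r.png',(300,130,370,210),5)
snap('scene','r2.png',(280,170,380,290),5)
for c in('top','scene'):
    for n in('grip','mouth','bracket','trocar','catch','tabs'):
        for r in tip_of(c,n)[:2] if n!='catch' else []: print(c,n,round(r['score'],2),np.round(r['at'],3))
a=cv2.imread('pics/r.png');b=cv2.imread('pics/r2.png')[:, :440];a=cv2.resize(a,(350,400))
cv2.imwrite('pics/rr.png',cv2.hconcat([cv2.copyMakeBorder(a,0,600-400,0,0,cv2.BORDER_CONSTANT),b]))
E
```

```text
1.0 112.0 [-2.1 -0.1 -7.2] [  0.38   0.89 112.18] 26.44 [0.21 0.73 0.01]
2.0 110.0 [-6.2  0.2 -3.9] [  0.93   1.16 110.49] 26.7 [ 0.27  1.21 -0.17]
2.5 109.0 [-8.8  0.4  0.1] [  0.98   1.28 109.79] 26.95 [ 0.19  1.61 -0.22]
2.5 108.0 [-8.3 -0.2  3.1] [  1.03   1.39 109.37] 27.2 [ 0.15  1.86 -0.27]
2.5 107.0 [-10.1  -1.2   7.9] [  1.06   1.38 109.28] 27.45 [ 0.06  2.41 -0.27]
2.5 106.0 [-12.7  -2.   14.3] [  1.08   1.46 109.23] 27.7 [-0.08  2.84 -0.3 ]
2.5 105.0 [-16.   -2.8  18.1] [  1.11   1.48 109.11] 27.95 [-0.14  3.33 -0.32]
1.5 108.0 [-6.2  0.1  0.4] [  0.97   1.41 109.51] 28.26 [ 0.16  1.3  -0.15]
1.0 109.2 [-4.   0.2 -0.2] [  0.93   1.24 110.1 ] 28.51 [ 0.24  1.15 -0.16]
rel t29.82 [0.6152 0.0101 0.1622] F [ 0.1  0.9 -0.5] w0.0917
 t31.57 [ 0.5605 -0.264   0.2597] F [-0.6  0.4  0.4] w0.0918
top grip 0.67 [0.617 0.011 0.183]
top mouth 0.9 [0.555 0.021 0.199]
top mouth 0.7 [ 0.563 -0.262  0.001]
top bracket 0.82 [0.654 0.005 0.11 ]
top bracket 0.27 [0.559 0.021 0.198]
top trocar 0.58 [ 0.61  -0.269  0.002]
top trocar 0.51 [ 0.521 -0.154  0.002]
top tabs 0.78 [0.652 0.004 0.155]
scene grip 0.7 [0.613 0.009 0.173]
scene mouth 0.84 [0.561 0.021 0.201]
scene mouth 0.52 [ 0.57  -0.266 -0.001]
scene trocar 0.83 [ 0.646 -0.364  0.   ]
scene trocar 0.56 [ 0.61  -0.267  0.007]
```

View pics/rr.png

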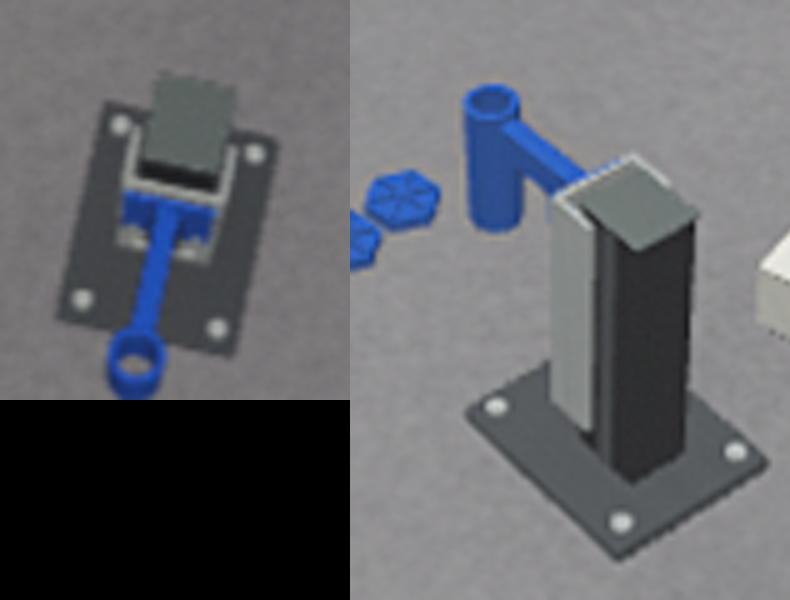

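The bracket hangs upright on the strip: the tube rim is at (490,100) in the right crop, and the networks put the mouth at z ≈ 0.20. At z = 111 with the face off the strip, the catch gave no push (about 7 N at the same x before), so it is out. Now the trocar.

```bash
python3 - <<'E'
from h import *
env.movel(np.array([.610,-.267,.22]),R(0),rate=.15);env.movel(np.array([.610,-.267,.097]),rate=.1);st('down')
effector.grasp(20);st('grasp')
p=np.array(env.sense()['ee_pos'])
env.movel(p+[0,0,.05],rate=.08);s=st('lift');env.movel(p+[0,0,.217],rate=.18);s=st('up')
env.reach(np.array([.563,.0195,.315]),R(YAW));env.pause(.2);st('over')
snap('scene','t1.png',(240,110,380,280),3.5)
for n in('trocar','mouth'):
    for r in tip_of('scene',n)[:2]: print(n,round(r['score'],2),np.round(r['at'],3))
E
```

```text
down t34.13 [ 0.6105 -0.2671  0.0978] F [-0.7  0.1  0.2] w0.0921
grasp t35.04 [ 0.61  -0.267  0.097] F [-0.5 -0.4  0.2] w0.0338
lift t35.82 [ 0.6097 -0.2671  0.1468] F [ 0.2 -0.  -1.3] w0.0337
up t36.89 [ 0.6093 -0.267   0.3125] F [-0.6 -0.5 -1.4] w0.0337
over t38.21 [0.5634 0.0181 0.3147] F [-0.3 -0.7 -0.3] w0.0337
trocar 0.71 [0.565 0.019 0.224]
trocar 0.65 [ 0.523 -0.153 -0.   ]
mouth 0.71 [0.563 0.019 0.201]
```

View pics/t1.png

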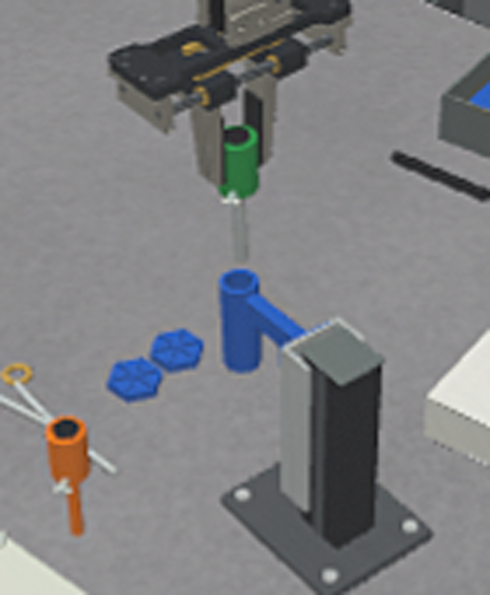

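The trocar tip (240,258) is right above the tube mouth (238,283), and the networks agree to 2 mm. Lowering with force watching.

```bash
python3 - <<'E'
from h import *
p=np.array([.563,.0195])
f0=np.array(env.sense()['wrist_force'])
zs=[.30,.285,.27,.255,.24,.23,.225]+list(np.arange(.222,.207,-.001))
for z in zs:
    env.movel(np.r_[p,z],R(YAW),rate=.05 if z>.223 else .02);s=env.sense();f=np.array(s['wrist_force'])-f0
    print(round(z,3),f.round(1),np.round(s['ee_pos'],4),round(s['t'],2))
    if f[2]>3.5 or np.hypot(f[0],f[1])>6: break
E
```

```text
0.3 [1.3 1.  1.2] [0.5628 0.0195 0.2996] 38.81
0.285 [-0.1  1.4  1.5] [0.5628 0.0195 0.2847] 39.26
0.27 [0.3 0.8 0.8] [0.5628 0.0195 0.2697] 39.71
0.255 [0.6 0.8 1. ] [0.5628 0.0195 0.2547] 40.16
0.24 [-0.5  0.8  1.2] [0.5628 0.0195 0.2397] 40.61
0.23 [0.9 1.3 1.3] [0.5628 0.0195 0.2296] 40.96
0.225 [ 0.1  0.5 -0.1] [0.5628 0.0194 0.2247] 41.21
0.222 [0.4 0.6 0.4] [0.5629 0.0195 0.2219] 41.51
0.221 [0.7 1.6 0.6] [0.563  0.0195 0.221 ] 41.76
0.22 [-0.   0.8  1.1] [0.563  0.0195 0.22  ] 42.01
0.219 [0.3 0.7 0.5] [0.563  0.0195 0.2189] 42.26
0.218 [0.9 1.4 0.8] [0.563  0.0195 0.2179] 42.51
0.217 [0.3 1.4 0.7] [0.5629 0.0195 0.2169] 42.76
0.216 [0.8 0.3 1.1] [0.563  0.0195 0.2159] 43.01
0.215 [0.6 1.5 0.5] [0.563  0.0195 0.2149] 43.26
0.214 [-0.4  1.   1.4] [0.5631 0.0195 0.2141] 43.51
0.213 [-1.2  0.7  7.1] [0.5631 0.0198 0.2137] 43.76
```

```bash
python3 - <<'E'
from h import *
env.movel(np.array([.563,.0195,.2142]),rate=.02)
effector.release();env.pause(.1);st('rel')
env.movel(np.array([.563,.0195,.36]),rate=.2)
env.reach(np.array([.45,-.25,.35]),R(0));env.pause(.2);st()
a,_=snap('scene','f1.png');b,_=snap('top','f2.png')
for c in('scene','top'):
  for n in('trocar','bracket','mouth','trocar_grey'):
    for r in tip_of(c,n)[:2]: print(c,n,round(r['score'],2),np.round(r['at'],3))
a=cv2.resize(a[110:340,200:400],None,fx=2.4,fy=2.4,interpolation=2);b=cv2.resize(b[120:250,290:440][:, :],None,fx=2,fy=2,interpolation=2)
h=a.shape[0];b=cv2.copyMakeBorder(b,0,h-b.shape[0],0,0,cv2.BORDER_CONSTANT)
cv2.imwrite('pics/fin.png',cv2.hconcat([a,b])[:,:,::-1])
E
```

```text
rel t45.07 [0.563  0.0195 0.2142] F [-0.5 -0.2  0.6] w0.0920
 t47.27 [ 0.4508 -0.2487  0.3501] F [ 0.7  0.5 -1.3] w0.0924
scene trocar 0.67 [ 0.644 -0.362  0.003]
scene trocar 0.6 [ 0.52  -0.153 -0.001]
scene mouth 0.67 [0.563 0.018 0.198]
scene trocar_grey 0.51 [ 0.523 -0.259  0.002]
scene trocar_grey 0.2 [ 0.655 -0.001 -0.   ]
top trocar 0.65 [0.567 0.017 0.122]
top trocar 0.59 [ 0.644 -0.359 -0.002]
top bracket 0.81 [0.655 0.004 0.108]
top mouth 0.5 [0.559 0.022 0.197]
top trocar_grey 0.55 [ 0.521 -0.265  0.004]
```

View pics/fin.png

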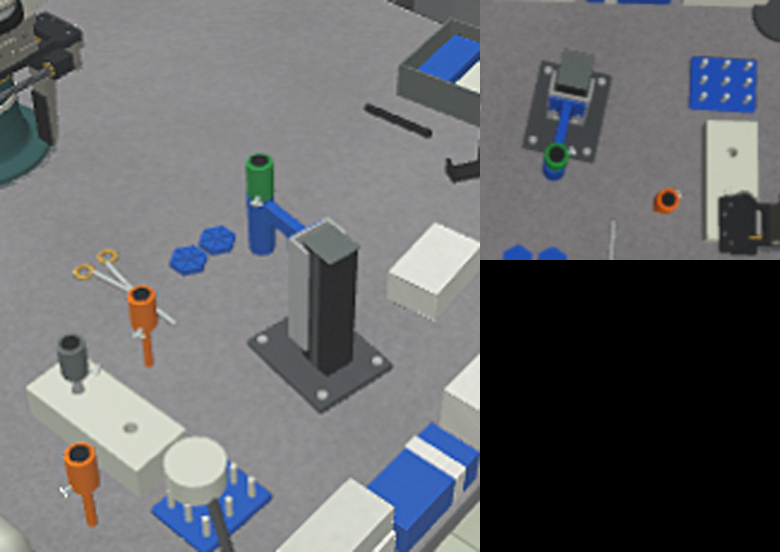

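```bash
python3 - <<'E'
from h import *
print(workorder.finish_job());st()
E
```

```text
the job is handed in; nothing more can be done
None
the job is handed in; nothing more can be done
```

I hooked the blue bracket into the top slots and pushed it down to a hard stop. I then stood the green trocar in its tube, and handed the job in at about 47 s of the 67 s allowed.

- **Hooking:** I felt for the slots at about 6 N. The tabs went in about 12 mm above where the bracket ended up, with up to 14.3 N of push.
- **Stop:** The stop came with the bracket's origin about 109 mm above the table, and a second push ended at the same height.
- **Push force:** At the hard stop, the push towards the post briefly reached 19.5 N (16 N on the second push), with the tabs already in. That is above the 15 N you gave for pressing the tabs in.
- **Catch:** I could not see the catch, so whether it snapped out rests on feel. After homing it no longer pushed back: about 0 N, against 7 N at the same depth before. The pull-up test was less clear-cut. The bracket first rose about 3 mm almost freely, then held with a force growing to about 11 N at 4.5 mm.
- **Trocar:** It met the rim with a force jump and stands upright, head on the rim, in the last pictures. The rim came out about 2 mm lower than I expected, perhaps because the bracket sags slightly on its hooks or because I held the trocar a little off.
- **Other things:** The grey trocar and the orange ones look unmoved in the last pictures, and so do the other things in those crops. The arm was clear of everything.

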